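Turn the succulents to the light and straighten their row

ROBOT

A 7-joint arm with a two-finger parallel gripper is mounted at the origin on the work surface. World frame = base frame: x ahead of the robot, y to its left, z up, the work surface at z = 0. Lengths are in m, angles in rad, forces in N, time in s.
With the tool pointing down it reaches from about 0.4 to 0.85 m from the base axis. Payload 4.5 kg.
Tool frame: the origin (TCP) lies at the very end of the fingers, on their centre line; the grasp point (between the pads) lies 19 mm behind it (env.tcp_to_grasp is the distance from the TCP to the grasp point, in m); x points along the fingers, z is the direction in which the jaws open and shut, and the axes are right-handed (so a half turn about x gives the same grasp; the last joint's range is limited). The gripper opens to 85 mm and grips with 20 to 120 N. Pads are 22 mm wide; open, the fingers measure 114 mm over their backs; the gripper's body (76 mm by 85 mm) begins 54 mm behind the grasp point. The pads swing forward as they close: fully open they stand 13 mm farther back than shut.
Start: joints at [1.14, 0.689, -0.195, 1.565, 0.157, 0.902, -0.215], TCP at [0.28, -0.559, 0.231] pointing down, gripper open.
Joint ranges: [-3.01, 3.01], [-0.46, 2.08], [-1.47, 1.51], [0.13, 2.56], [-1, 4.14], [0.04, 2.09], [-2.66, 2.66]. Speed limits (rad/s): [2.57, 2.57, 3.14, 3.14, 3.14, 3.14, 3.14].

INTERFACE

Orientations are given as a 3x3 rotation matrix whose columns are the frame's x, y, z axes.
In Python, from rig import env gives the robot as it stands.
- The arm moves only by the tool apply_moves, never from a script. Its argument "motion" is one flat list of numbers, 7 for each row, row after row: the finger opening in mm, from 0 to 85.4, then the shift along the tool's x, y, z in mm, then the turn, a rotation vector about the tool's x, y, z in units of 5 degrees (1.0 is 5 degrees). A call has 1 to 8 rows; each row is the pose to reach, as a shift and turn from the pose commanded when the call began, along the tool's axes at that moment; what a row does not reach only later rows make up. A row lasts 1/8 s, in which the tool goes at most 62.5 mm and 10.7 degrees, less where a joint would pass 70% of its speed; a pose out of reach is approached as far as the arm can. A call with a gripper value outside its range is refused whole. The fingers move at their own pace and stop on an object; the grip force is fixed at half the most. Time passes only in rows, so rows that repeat a pose let the fingers close. It gives the time, the measured TCP pose, the force and the opening at its end, in the units of the state.
- env.get_state(): the state, without advancing time (a new reading comes with each control period).
- env.grab_frame(name): name is "side" or "top" or "wrist"; returns the picture (400x640x3 uint8, blue, green, red); there is no depth.
- env.camera_info(name): a dict with "intrinsics" (3x3 intrinsics, pixels), "xyz" and "rotation" of the camera in the world. Camera axes: x right, y up, looking along -z (the intrinsics and any distortion apply to the point x, -y, -z); pixel columns grow to the right and rows downward; lengths in m; the calibration is good to about 2 mm. The wrist camera is an equidistant fisheye: a pixel r from the principal point sees the ray r / f radians off the axis. A picture is of the moment at which its call begins: read the wrist's pose just before it. camera_info takes no time and is no camera call; for the wrist camera it gives the pose at the moment of the call.
- env.finish_job(): hands the job in, once; it reports no verdict.
The state is a dict: "t": time; "joint_pos": joint angles; "dq": joint speeds; "joint_torque": joint torques, N m; "ee_pos": TCP position; "eef_rot": TCP orientation; "wrist_force": force on the tool from outside, world axes, zero at the start; "ft_torque": the same for the moment, N m; "grip_width": finger opening in m.
Only numpy, scipy, OpenCV 4.12 (cv2) and the standard library are available. Lean on these libraries where they do the work, as an engineer would, in place of code of your own. Each camera call takes 0.05 s, during which the arm holds its last target.

TASK

Turn the bamboo turntable counter-clockwise by its brass post until it meets its stop, so that the succulents get the light from their other side. Then take the straightedge from its green tray and with its edge push the four pots back, away from you, into one straight, squared-up row with all their fronts on the black line, and finally lay the straightedge flat in its tray again. Touch the pots with nothing but the straightedge, keep them upright and leave the scoop, the mister and the tweezers where they are.

Things in the scene. Friction and masses are not known exactly. Their poses are not given: they have to be found in the camera images.
- turntable (a joint): round bamboo turntable, 350 mm across, top face 30 mm above the table, turning about its centre. Value in rad: at most 0.1 at the start; grows counter-clockwise seen from above and ends at a solid stop at 1.571. Stiff: it stays where it is left, and takes about 3 to 4 N sideways on the post to turn
- line_mid (a point): middle of the 10 mm wide, 300 mm long black line painted across the turntable's top face; the point lies on the top face and turns with it. Its y axis runs along the line, its x axis square to it, towards the brass post; z up. The turntable's pivot axis lies 10 mm from here along +x. All four pots start on the line's -x side: their fronts (the -x sides) are about 5 to 60 mm short of the line. With the turntable at its stop +x points away from the robot (within about 0.25 rad)
- post (a point): centre of the top of the upright brass post by which the turntable is turned: 20 mm diameter, 50 mm tall above the turntable's top face, fixed on it near the rim, 130 mm from the pivot (140 mm from line_mid along line_mid's +x)
- straightedge: aluminium straightedge with a red upright handle block, 280 g. Bar 60 mm wide (x from -20 to +40 mm), 300 mm long (y from -150 to +150 mm), 12 mm thick (z 0 to 12). Handle 36 mm along x, 24 mm along y, from z 12 to 70 mm, centred on the origin. Origin: on the bar's underside below the handle's middle. The working edge is the +x side, 40 mm from the origin
- straightedge_mid (a point): middle of the bar's underside, 10 mm from the straightedge's origin along its +x
- tray_in (a point): centre of the inner floor of the shallow green tray in which the straightedge lies at the start: inside 84 mm (x) by 324 mm (y), floor 4 mm above the table, rim 12 mm above the table, fixed; y runs along its length. It moves between starts
- pot_a: square potted succulent, terracotta with a green rosette, 46 x 46 mm and 44 mm tall, stiff plant in the middle up to 66 mm above the pot's underside, about 130 g. Stands loose on the turntable. Origin: centre of its underside; z up, x and y square to its sides; when it starts, its x axis points roughly (within 0.32 rad) along line_mid's x axis
- pot_b: square potted succulent, blue glaze with a grey-green rosette, 46 x 46 mm and 44 mm tall, stiff plant in the middle up to 66 mm above the pot's underside, about 130 g. Stands loose on the turntable. Origin: centre of its underside; z up, x and y square to its sides; when it starts, its x axis points roughly (within 0.32 rad) along line_mid's x axis
- pot_c: square potted succulent, white glaze with a purplish rosette, 46 x 46 mm and 44 mm tall, stiff plant in the middle up to 66 mm above the pot's underside, about 130 g. Stands loose on the turntable. Origin: centre of its underside; z up, x and y square to its sides; when it starts, its x axis points roughly (within 0.32 rad) along line_mid's x axis
- pot_d: square potted succulent, terracotta with a dark green rosette, 46 x 46 mm and 44 mm tall, stiff plant in the middle up to 66 mm above the pot's underside, about 130 g. Stands loose on the turntable. Origin: centre of its underside; z up, x and y square to its sides; when it starts, its x axis points roughly (within 0.32 rad) along line_mid's x axis
- scoop: orange plastic scoop, 170 mm long; bystander, loose, not to be disturbed. Origin: centre of its underside near the mouth's root, the handle running to its -x
- mister: steel plant mister with a brass button, 84 mm across and 147 mm tall; bystander, loose, not to be disturbed. Origin: centre of its underside
- tweezers: bamboo tweezers set on a wooden board, 170 x 55 mm, about 16 mm tall; bystander, loose, not to be disturbed. Origin: centre of its underside
Things that resemble listed ones, but are neither listed nor needed, are in the scene too. Leave any purple look-alike of the pot_d alone.

How it is judged:
On the way, in this order (a step that is already met when the one before it is completed fails the run):
1. the turntable has been turned to its stop (joint above 1.51 rad) (value of joint turntable above 1.51 rad), for 0.2 s.
2. the straightedge has been lifted clear of its tray, the turntable still at its stop (value of joint turntable above 1.51 rad and z of straightedge_mid in the frame of tray_in above 0.03 m), for 0.2 s.
3. all four pots stand in line, fronts on the black line, with the straightedge out of its tray (x of pot_a in the frame of line_mid between 0.016 and 0.03 m and angle between the x axis of each of pot_a, pot_b, pot_c, pot_d and the x axis of line_mid, either way round below 0.14 rad and z of pot_a in the frame of line_mid between -0.004 and 0.006 m and angle between each of pot_a, pot_b, pot_c, pot_d's own z axis and vertical below 0.1 rad and x of pot_b in the frame of line_mid between 0.016 and 0.03 m and z of pot_b in the frame of line_mid between -0.004 and 0.006 m and x of pot_c in the frame of line_mid between 0.016 and 0.03 m and z of pot_c in the frame of line_mid between -0.004 and 0.006 m and x of pot_d in the frame of line_mid between 0.016 and 0.03 m and z of pot_d in the frame of line_mid between -0.004 and 0.006 m and horizontal distance between straightedge_mid and tray_in above 0.1 m), for 0.2 s.
At the end, for the whole second after the job is handed in: Turntable at its stop (over 1.51 rad); four pots upright on it, centres 23 +/- 7 mm beyond the line's middle (fronts on the line), squared within 0.14 rad; straightedge flat on its tray's floor, middles within 30 mm, lengthwise within 0.25 rad; pots and straightedge released and still (value of joint turntable above 1.51 rad and x of pot_a in the frame of line_mid between 0.016 and 0.03 m and angle between the x axis of each of pot_a, pot_b, pot_c, pot_d and the x axis of line_mid, either way round below 0.14 rad and z of pot_a in the frame of line_mid between -0.004 and 0.006 m and angle between each of pot_a, pot_b, pot_c, pot_d's own z axis and vertical below 0.1 rad and x of pot_b in the frame of line_mid between 0.016 and 0.03 m and z of pot_b in the frame of line_mid between -0.004 and 0.006 m and x of pot_c in the frame of line_mid between 0.016 and 0.03 m and z of pot_c in the frame of line_mid between -0.004 and 0.006 m and x of pot_d in the frame of line_mid between 0.016 and 0.03 m and z of pot_d in the frame of line_mid between -0.004 and 0.006 m and horizontal distance between straightedge_mid and tray_in below 0.03 m and z of straightedge_mid in the frame of tray_in below 0.004 m and angle between straightedge's own z axis and vertical below 0.05 rad and angle between the y axis of straightedge and the y axis of tray_in, either way round below 0.25 rad and linear speed of each of pot_a, pot_b, pot_c, pot_d, straightedge below 0.02 m/s); the robot touches nothing.
It fails at once if a pot is touched by the gripper or arm instead of the straightedge (contact force between any of the fingers, the arm and pot_a above 0.5 N or contact force between any of the fingers, the arm and pot_b above 0.5 N or contact force between any of the fingers, the arm and pot_c above 0.5 N or contact force between any of the fingers, the arm and pot_d above 0.5 N).
It fails at once if a pot is tipped over or knocked off the turntable (angle between any of pot_a, pot_b, pot_c, pot_d's own z axis and vertical above 0.5 rad).
It fails at once if the scoop, mister or tweezers set is moved by more than 25 mm (distance of any of scoop, mister, tweezers from where it was at the start of the episode above 0.025 m).
It also fails if it takes over 72 s, if anything falls off the work surface, if the arm or the gripper's body presses on something with over 40 N, if the wrist force passes 120 N, or if a joint passes its speed limit or range.

## Working session

There is one attempt and no reset: what is moved stays moved. The work goes in short steps, Python scripts to look and compute and a tool call to move; the robot and the scene stay as the last step left them, time stands still between calls to the robot, and variables do not carry over. Pictures are saved under pics/ and viewed, and the job is handed in when it is done.

Besides the shell and the picture viewer there is one more tool, called after "Emit:" by a JSON object that holds its "fn" and its "kwargs", one argument or row to a line. apply_moves: Moves the arm, as the interface text tells. Its arguments: {"type":"object","properties":{"motion":{"type":"array","items":{"type":"number"}}},"required":["motion"]}

```bash
ls; mkdir -p pics; python3 - <<'E'
from rig import env
import cv2,numpy as np
np.set_printoptions(precision=4,suppress=True)
s=env.get_state();print(s)
for n in("side","top","wrist"):
    print(n,env.camera_info(n))
    cv2.imwrite(f"pics/{n}0.png",env.grab_frame(n))
E
```

```text
pics
{'t': 0.0, 'joint_pos': array([ 1.1398,  0.69  , -0.1945,  1.5664,  0.1573,  0.9025, -0.2151]), 'dq': array([ 0.0007, -0.    ,  0.001 ,  0.002 ,  0.0011, -0.0005, -0.0008]), 'joint_torque': array([ -0.0009, -53.9608,  -1.2662, -15.8545,   0.0092,   0.0095,
         0.    ]), 'ee_pos': array([ 0.2798, -0.5581,  0.2305]), 'eef_rot': array([[-0.0009,  0.8939,  0.4483],
       [ 0.0016,  0.4483, -0.8939],
       [-1.    , -0.0001, -0.0019]]), 'wrist_force': array([-0.4927,  0.3919,  0.6074]), 'ft_torque': array([ 0.0405, -0.0185,  0.0336]), 'grip_width': 0.0852565606366802}
side {'intrinsics': array([[476.2666,   0.    , 312.407 ],
       [  0.    , 476.2666, 203.5584],
       [  0.    ,   0.    ,   1.    ]]), 'xyz': array([0.4309, 0.9141, 0.6866]), 'rotation': array([[-0.9852,  0.1088, -0.1328],
       [-0.1703, -0.5203,  0.8369],
       [ 0.022 ,  0.847 ,  0.5311]])}
top {'intrinsics': array([[470.5362,   0.    , 314.5786],
       [  0.    , 470.5362, 201.4623],
       [  0.    ,   0.    ,   1.    ]]), 'xyz': array([ 0.4356, -0.0322,  1.4364]), 'rotation': array([[-0.0295,  0.994 , -0.1052],
       [-0.9996, -0.0291,  0.0044],
       [ 0.0013,  0.1053,  0.9944]])}
wrist {'intrinsics': array([[309.7069,   0.    , 321.6037],
       [  0.    , 309.7069, 200.3111],
       [  0.    ,   0.    ,   1.    ]]), 'xyz': array([ 0.3446, -0.5251,  0.3731]), 'rotation': array([[ 0.448 ,  0.8571,  0.2542],
       [-0.894 ,  0.4303,  0.1246],
       [-0.0026, -0.2831,  0.9591]])}
```

View pics/top0.png

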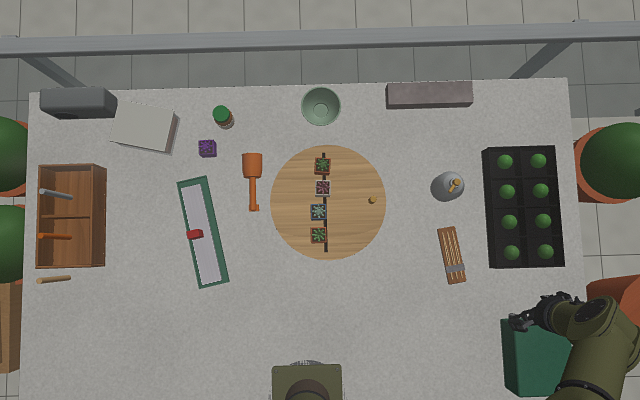

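View pics/side0.png

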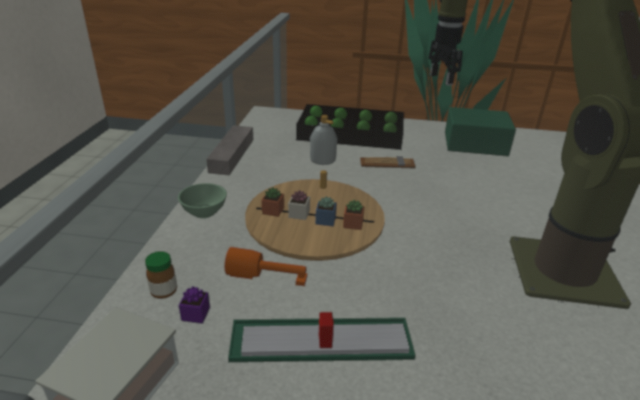

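View pics/wrist0.png

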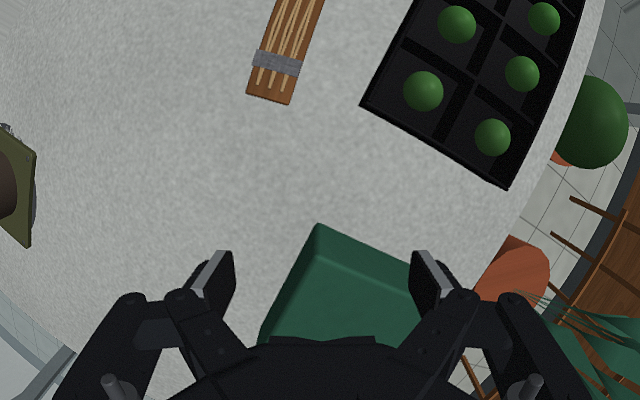

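```bash
cat > h.py <<'E'
from rig import env
import cv2,numpy as np
np.set_printoptions(precision=4,suppress=True)
def ray(n,px,info=None):
    i=info or env.camera_info(n);K=i["intrinsics"];px=np.atleast_2d(px).astype(float)
    d=np.c_[(px[:,0]-K[0,2])/K[0,0],(px[:,1]-K[1,2])/K[1,1]]
    if n=="wrist":
        r=np.hypot(*d.T)+1e-9; v=np.c_[d[:,0]*np.sin(r)/r,-d[:,1]*np.sin(r)/r,-np.cos(r)]
    else: v=np.c_[d[:,0],-d[:,1],-np.ones(len(d))]
    return i["xyz"],v@i["rotation"].T
def onplane(n,px,z,info=None):
    o,v=ray(n,px,info); return o+v*((z-o[2])/v[:,2])[:,None]
def proj(n,P,info=None):
    i=info or env.camera_info(n);K=i["intrinsics"];c=(np.atleast_2d(P)-i["xyz"])@i["rotation"]
    x,y,z=c[:,0],-c[:,1],-c[:,2]
    if n=="wrist":
        r=np.hypot(x,y);t=np.arctan2(r,z)/np.maximum(r,1e-9);return np.c_[K[0,0]*x*t+K[0,2],K[1,1]*y*t+K[1,2]]
    return np.c_[K[0,0]*x/z+K[0,2],K[1,1]*y/z+K[1,2]]
def crop(name,im,x0,y0,x1,y1,f): cv2.imwrite(f"pics/{name}.png",cv2.resize(im[y0:y1,x0:x1],None,fx=f,fy=f,interpolation=cv2.INTER_CUBIC))
E
python3 - <<'E'
from h import *
im=cv2.imread("pics/top0.png")
crop("tt0",im,260,135,395,270,4)
crop("tray0",im,165,165,245,295,4)
hsv=cv2.cvtColor(im,cv2.COLOR_BGR2HSV)
# red handle
def blob(m,box):
    x0,y0,x1,y1=box;mm=np.zeros(m.shape,np.uint8);mm[y0:y1,x0:x1]=m[y0:y1,x0:x1]
    p=np.argwhere(mm)[:,::-1];return p
H,S,V=cv2.split(hsv)
g=((H>60)&(H<95)&(S>90)).astype(np.uint8)
p=blob(g,(165,165,245,295));r=cv2.minAreaRect(p.astype(np.float32));b=cv2.boxPoints(r);print("tray",len(p),r)
W=onplane("top",b,0.012);print(W,W.mean(0))
p=blob(((H<5)|(H>172))&(S>150),(180,220,210,245));print("red",len(p),p.mean(0),p.min(0),p.max(0))
E
```

```text
tray 154 ((202.55824279785156, 231.40914916992188), (108.68013000488281, 30.16179084777832), 77.6609115600586)
[[0.6599 0.3823 0.012 ]
 [0.6772 0.2922 0.012 ]
 [0.354  0.2245 0.012 ]
 [0.3376 0.3126 0.012 ]] [0.5072 0.3029 0.012 ]
red 93 [193.2688 233.2151] [187 229] [202 238]
```

View pics/tt0.png

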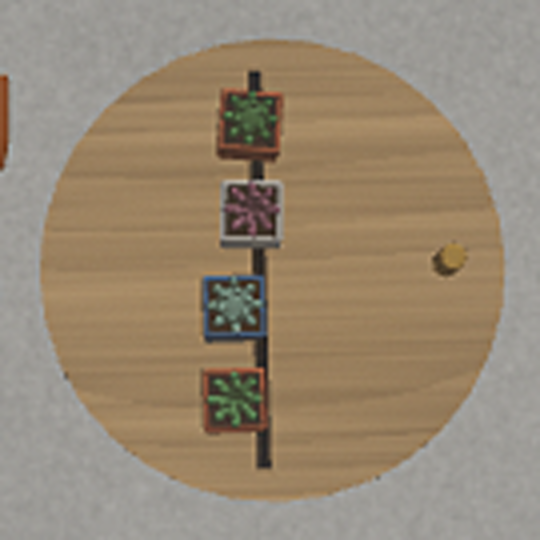

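View pics/tray0.png

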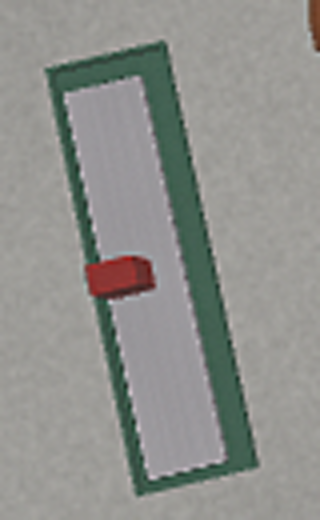

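```bash
cat >> h.py <<'E'
from scipy.optimize import least_squares
def table(im,n="top",show=True):
    H,S,V=cv2.split(cv2.cvtColor(im,cv2.COLOR_BGR2HSV))
    m=((H>8)&(H<25)&(S>60)&(V>90)).astype(np.uint8)
    m=cv2.morphologyEx(m,cv2.MORPH_OPEN,np.ones((3,3)))
    c=max(cv2.findContours(m,cv2.RETR_EXTERNAL,cv2.CHAIN_APPROX_NONE)[0],key=cv2.contourArea)
    c=cv2.convexHull(c)[:,0]
    P=onplane(n,c,0.03)[:,:2]
    f=least_squares(lambda q:np.hypot(*(P-q[:2]).T)-.175,[*P.mean(0)],loss="soft_l1",f_scale=.002)
    return f.x,np.hypot(*(P-f.x).T)
E
python3 - <<'E'
from h import *
im=cv2.imread("pics/top0.png")
c,r=table(im);print("pivot",c,np.percentile(r,[5,50,95]))
hsv=cv2.cvtColor(im,cv2.COLOR_BGR2HSV)
L=(hsv[...,2]<60);L[:,:315]=0;L[:,335:]=0;L[:145]=0;L[260:]=0
p=np.argwhere(L)[:,::-1];print(len(p));
ends=[]
for y in list(range(150,160))+list(range(240,256)):
    q=p[p[:,1]==y]
    if len(q): print(y,q[:,0].min(),q[:,0].max())
print("post top",onplane("top",[373.3,199.3],.08))
for q in([324,153.5],[326,252]): print(onplane("top",q,.03))
for n in(("mister",[447,186],.07),("tweez",[452,255],.01),("scoop",[252,180],.02),("handletop",[190.5,234.3],.074)): print(n[0],onplane("top",n[1],n[2]))
E
```

```text
pivot [ 0.5834 -0.0777] [0.1733 0.174  0.1746]
163
153 322 324
154 322 324
155 323 324
156 323 324
157 323 324
159 317 327
240 317 317
242 326 326
243 325 326
244 325 326
245 325 326
246 325 326
247 325 326
248 325 326
249 325 326
250 325 327
251 325 326
post top [[ 0.5804 -0.2087  0.08  ]]
[[ 0.7301 -0.0714  0.03  ]]
[[ 0.4325 -0.068   0.03  ]]
mister [[ 0.6144 -0.4277  0.07  ]]
tweez [[ 0.4122 -0.4477  0.01  ]]
scoop [[0.6567 0.1497 0.02  ]]
handletop [[0.4949 0.3228 0.074 ]]
```

```bash
cat >> h.py <<'E'
def mv(pos,ang,s=None):
    """tool-axis mm shift + turn units to reach pos with jaw axis at ang deg (tool down)"""
    from scipy.spatial.transform import Rotation as R
    s=s or env.get_state();T=s["eef_rot"];a=np.radians(ang)
    z=np.array([np.cos(a),np.sin(a),0]);x=np.array([0,0,-1.]);G=np.c_[x,np.cross(z,x),z]
    d=T.T@(np.array(pos)-s["ee_pos"])*1000
    rv=R.from_matrix(T.T@G).as_rotvec()/np.radians(5)
    return np.r_[d,rv].round(1)
def jaw(s): return np.degrees(np.arctan2(s["eef_rot"][1,2],s["eef_rot"][0,2]))
E
python3 - <<'E'
from h import *
print(mv([.5804,-.2087,.15],-1.3)); print(mv([.5804,-.2087,.048],-1.3))
E
```

```text
[  80.9  425.3 -177.6  -12.4   -0.    -0. ]
[ 182.9  425.3 -177.5  -12.4   -0.    -0. ]
```

Emit:
{"fn": "apply_moves", "kwargs": {
  "motion": [48, 80.9, 425.3, -177.6, -12.4, 0, 0, 48, 80.9, 425.3, -177.6, -12.4, 0, 0, 48, 80.9, 425.3, -177.6, -12.4, 0, 0, 48, 80.9, 425.3, -177.6, -12.4, 0, 0, 48, 80.9, 425.3, -177.6, -12.4, 0, 0, 48, 80.9, 425.3, -177.6, -12.4, 0, 0, 48, 80.9, 425.3, -177.6, -12.4, 0, 0, 48, 80.9, 425.3, -177.6, -12.4, 0, 0]
}}

```text
t: 1.15
ee_pos: [0.583, -0.2045, 0.1497]
eef_rot: [[0.001, 0.019, 1.0], [0.003, 1.0, -0.019], [-1.0, 0.003, 0.001]]
wrist_force: [0.0, -0.4, -0.6]
grip_width: 0.048
```

```bash
python3 - <<'E'
from h import *
s=env.get_state();print(s['t'],s['ee_pos'],jaw(s),s['joint_pos'],s['grip_width'])
i=env.camera_info("wrist");w=env.grab_frame("wrist");cv2.imwrite("pics/w1.png",w)
print(proj("wrist",[.5804,-.2087,.08],i),proj("top",s['ee_pos']))
cv2.imwrite("pics/t1.png",env.grab_frame("top"))
print(mv([.5804,-.2087,.15],-1.3)); print(mv([.5804,-.2087,.048],-1.3))
E
```

```text
1.15 [ 0.583  -0.2045  0.1497] -1.0742504777611113 [ 0.4887  0.803  -0.407   1.656   0.4171  0.7696 -0.1289] 0.04799041528883551
[[317.9189 220.131 ]] [[374.883  195.6477]]
[-0.3 -5.1 -2.9  0.1  0.  -0. ]
[101.7  -5.5  -3.    0.1   0.   -0. ]
```

View pics/w1.png

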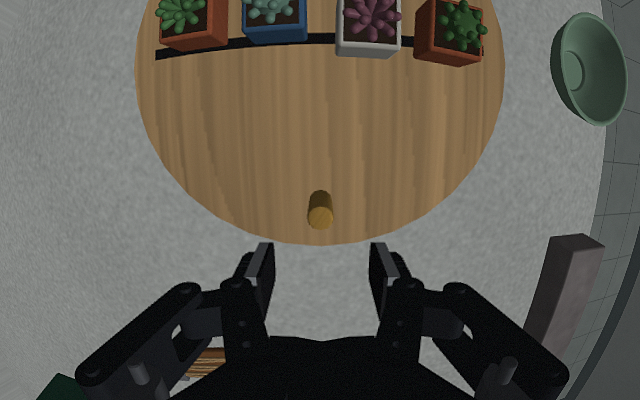

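```bash
python3 - <<'E'
from h import *
s=env.get_state();print(s['t'],s['ee_pos'],s['dq'])
print(mv([.5804,-.2087,.048],-1.3))
E
```

```text
1.25 [ 0.5833 -0.2036  0.1497] [ 0.0637 -0.0213  0.0605  0.0271  0.0204  0.0197  0.0228]
[101.7  -5.5  -3.    0.1   0.   -0. ]
```

Emit:
{"fn": "apply_moves", "kwargs": {
  "motion": [48, 50, 0, 0, 0, 0, 0, 48, 102, 0, 0, 0, 0, 0, 48, 102, 0, 0, 0, 0, 0, 48, 102, 0, 0, 0, 0, 0]
}}

```text
t: 1.75
ee_pos: [0.5815, -0.2101, 0.05]
eef_rot: [[0.002, 0.025, 1.0], [-0.001, 1.0, -0.025], [-1.0, -0.001, 0.002]]
wrist_force: [0.7, 0.9, -0.1]
grip_width: 0.0478
```

```bash
python3 - <<'E'
from h import *
i=env.camera_info("wrist");w=env.grab_frame("wrist");cv2.imwrite("pics/w2.png",w)
s=env.get_state();print(s['t'],s['ee_pos'],s['dq'],jaw(s),s['wrist_force'])
E
```

```text
1.8 [ 0.5822 -0.2101  0.0507] [-0.0023 -0.0123 -0.0034 -0.0023  0.0034 -0.0048 -0.0021] -1.4130379910857669 [ 0.9411  0.1667 -0.5027]
```

View pics/w2.png

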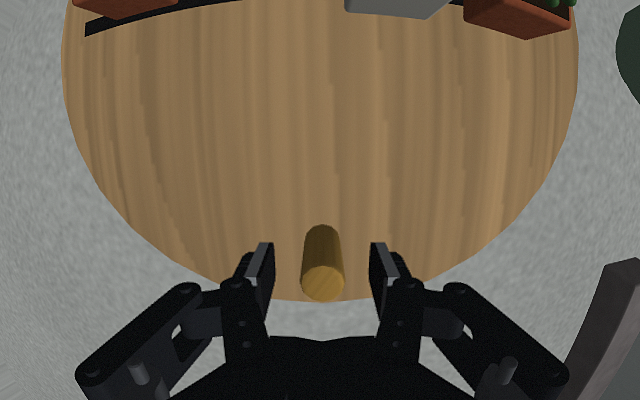

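Emit:
{"fn": "apply_moves", "kwargs": {
  "motion": [34, 0, 1, 16, -1.4, 0, 0, 34, 0, 3.9, 31.7, -2.8, 0, 0, 34, 0, 8.7, 46.9, -4.2, 0, 0, 34, 0, 15.3, 61.5, -5.6, 0, 0, 34, 0, 23.7, 75.1, -7.0, 0, 0, 34, 0, 33.6, 87.7, -8.4, 0, 0, 34, 0, 45.1, 98.9, -9.8, 0, 0, 34, 0, 57.7, 108.6, -11.2, 0, 0]
}}

```text
t: 2.8
ee_pos: [0.6895, -0.1569, 0.0506]
eef_rot: [[-0.002, -0.817, 0.577], [-0.004, 0.577, 0.817], [-1.0, -0.001, -0.005]]
wrist_force: [-4.9, -1.5, 0.5]
grip_width: 0.034
```

```bash
python3 - <<'E'
from h import *
s=env.get_state();print(s['t'],s['ee_pos'],jaw(s),s['wrist_force'])
t=env.grab_frame("top");crop("t2",t,260,135,395,270,4)
s=env.get_state();print(s['t'],s['ee_pos'],jaw(s),s['wrist_force'])
for a in(2,9,16,23,30,37,44):
    p=np.radians(-91.3+56+a);print(a,mv([.5834+.131*np.cos(p),-.0777+.131*np.sin(p),s['ee_pos'][2]],56-1.3+a))
E
```

```text
2.8 [ 0.6895 -0.1569  0.0506] 54.73904980343937 [-4.9246 -1.5401  0.4528]
2.85 [ 0.6918 -0.1535  0.0509] 55.07758162554414 [0.9231 1.7787 0.7618]
2 [-0.   1.3  3.8 -0.3  0.   0. ]
9 [ 0.   2.7 19.7 -1.7  0.   0. ]
16 [ 0.   6.1 35.4 -3.1  0.   0. ]
23 [-0.  11.3 50.5 -4.5 -0.   0. ]
30 [-0.  18.4 64.8 -5.9 -0.   0. ]
37 [-0.  27.1 78.2 -7.3 -0.   0. ]
44 [-0.  37.4 90.5 -8.7 -0.   0. ]
```

View pics/t2.png

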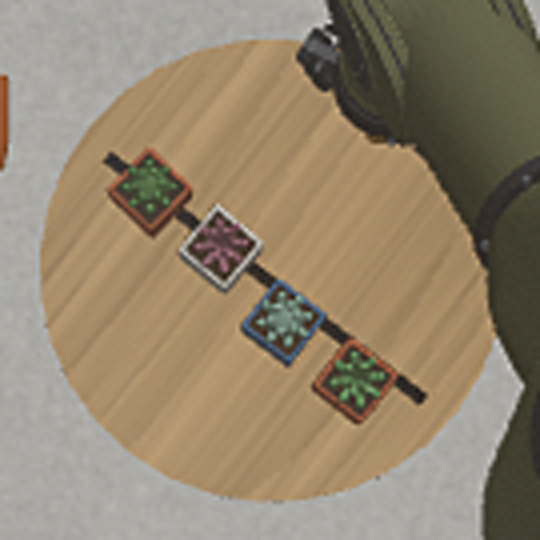

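Emit:
{"fn": "apply_moves", "kwargs": {
  "motion": [34, 0, 1, 16, -1.4, 0, 0, 34, 0, 3.9, 31.7, -2.8, 0, 0, 34, 0, 8.7, 46.9, -4.2, 0, 0, 34, 0, 15.3, 61.5, -5.6, 0, 0, 34, 0, 23.7, 75.1, -7.0, 0, 0, 34, 0, 29.2, 82.4, -7.8, 0, 0, 34, 0, 32.1, 85.9, -8.2, 0, 0, 34, 0, 32.1, 85.9, -8.2, 0, 0]
}}

```text
t: 3.85
ee_pos: [0.714, -0.0815, 0.0501]
eef_rot: [[-0.001, -0.996, -0.087], [-0.022, -0.087, 0.996], [-1.0, 0.003, -0.022]]
wrist_force: [-2.7, -18.5, 3.3]
grip_width: 0.0342
```

```bash
python3 - <<'E'
from h import *
s=env.get_state();print(s['t'],s['ee_pos'],jaw(s),s['wrist_force'])
t=env.grab_frame("top");crop("t3",t,260,135,395,270,4);cv2.imwrite("pics/t3f.png",t)
s=env.get_state();print(s['t'],s['ee_pos'],jaw(s),s['wrist_force'])
E
```

```text
3.85 [ 0.714  -0.0815  0.0501] 95.01608388128678 [ -2.7437 -18.4569   3.2894]
3.9 [ 0.7141 -0.0815  0.0502] 95.00067260292201 [ -2.9062 -18.8284   3.2146]
```

View pics/t3.png

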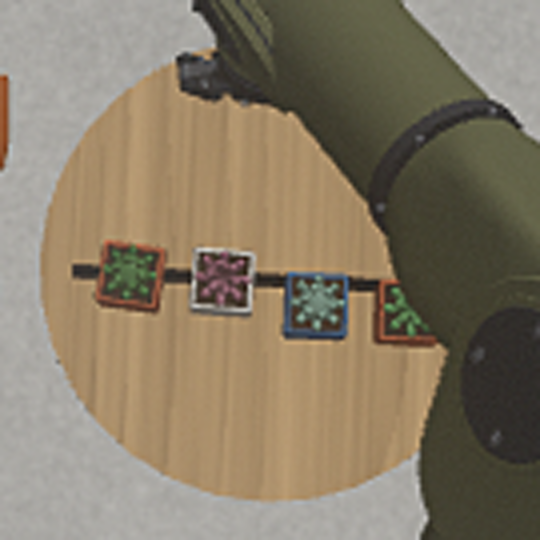

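Emit:
{"fn": "apply_moves", "kwargs": {
  "motion": [60, 0, 0, -20, 0, 0, 0, 60, 0, 0, -20, 0, 0, 0, 60, -60, 0, -20, 0, 0, 0, 60, -120, 0, -20, 0, 0, 0, 60, -170, 0, -20, 0, 0, 0, 60, -170, 0, -20, 0, 0, 0]
}}

```text
t: 4.65
ee_pos: [0.7192, -0.0824, 0.225]
eef_rot: [[0.011, -0.995, -0.099], [0.003, -0.099, 0.995], [-1.0, -0.011, 0.002]]
wrist_force: [-0.8, 0.3, 0.2]
grip_width: 0.06
```

```bash
python3 - <<'E'
from h import *
s=env.get_state();print(s['t'],s['ee_pos'],jaw(s),s['wrist_force'],s['joint_pos'])
i=env.camera_info("wrist");w=env.grab_frame("wrist");cv2.imwrite("pics/w4.png",w);np.save("w4.npy",i,allow_pickle=True)
c,r=table(cv2.imread("pics/t3f.png"));print(c)
# better tray / handle from the first top image
im=cv2.imread("pics/top0.png")
H,S,V=cv2.split(cv2.cvtColor(im,cv2.COLOR_BGR2HSV))
box=np.zeros(H.shape,bool);box[170:295,170:235]=1
g=((H>60)&(H<95)&(S>60)&box).astype(np.uint8)
for nm,m,z in(("tray",g,.012),("bar",((S<35)&(V>100)&box).astype(np.uint8),.016)):
    if nm=="bar":
        hull=cv2.convexHull(np.argwhere(g)[:,::-1].astype(np.int32));k=np.zeros(H.shape,np.uint8);cv2.fillConvexPoly(k,hull,1);m=m&k;m=cv2.morphologyEx(m,cv2.MORPH_OPEN,np.ones((3,3),np.uint8))
    p=np.argwhere(m)[:,::-1];W=onplane("top",p,z)[:,:2].astype(np.float32)*1000
    R=cv2.minAreaRect(W);print(nm,len(p),R)
E
```

```text
4.65 [ 0.7192 -0.0824  0.225 ] 95.67775279460923 [-0.8173  0.2507  0.23  ] [ 0.4062  0.9434 -0.8493  1.217   0.692   1.2566  1.2456]
[ 0.5839 -0.0779]
tray 1196 ((506.7522888183594, 303.6034240722656), (330.4482421875, 92.58917236328125), 11.932381629943848)
bar 1931 ((499.7576904296875, 306.7939758300781), (299.5942687988281, 62.411285400390625), 12.219661712646484)
```

View pics/w4.png

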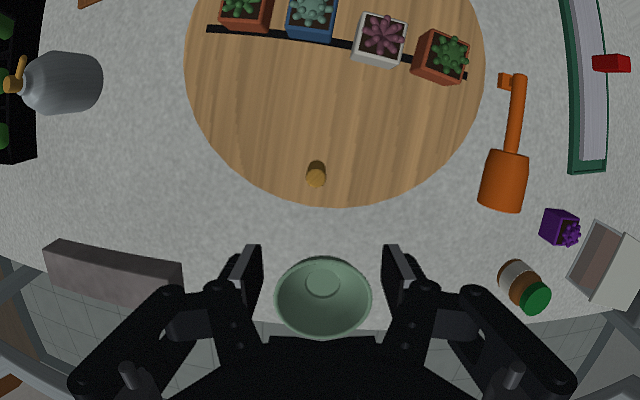

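```bash
python3 - <<'E'
from h import *
s=env.get_state();print(s['t'],s['ee_pos'],jaw(s))
print(mv([.4965,.318,.19],12.2))
E
```

```text
4.7 [ 0.7176 -0.0832  0.2216] 95.70237557276671
[ 31.2 180.3 421.2  16.7   0.1   0. ]
```

Emit:
{"fn": "apply_moves", "kwargs": {
  "motion": [70, 31, 180, 421, 16.7, 0, 0, 70, 31, 180, 421, 16.7, 0, 0, 70, 31, 180, 421, 16.7, 0, 0, 70, 31, 180, 421, 16.7, 0, 0, 70, 31, 180, 421, 16.7, 0, 0, 70, 31, 180, 421, 16.7, 0, 0, 70, 31, 180, 421, 16.7, 0, 0, 70, 31, 180, 421, 16.7, 0, 0]
}}

```text
t: 5.7
ee_pos: [0.4912, 0.3204, 0.1862]
eef_rot: [[-0.004, -0.211, 0.977], [0.002, 0.977, 0.211], [-1.0, 0.002, -0.004]]
wrist_force: [-0.1, 0.4, 0.3]
grip_width: 0.0702
```

Emit:
{"fn": "apply_moves", "kwargs": {
  "motion": [70, 0, 0, 0, 0, 0, 0, 70, 0, 0, 0, 0, 0, 0]
}}

```text
t: 5.95
ee_pos: [0.496, 0.3141, 0.1865]
eef_rot: [[-0.001, -0.211, 0.978], [-0.002, 0.978, 0.211], [-1.0, -0.002, -0.001]]
wrist_force: [0.0, -0.6, -0.0]
grip_width: 0.0698
```

```bash
python3 - <<'E'
from h import *
s=env.get_state();print(s['t'],s['ee_pos'],jaw(s),s['joint_pos'])
i=env.camera_info("wrist");w=env.grab_frame("wrist");cv2.imwrite("pics/w5.png",w);np.save("w5.npy",i,allow_pickle=True)
t=env.grab_frame("top");cv2.imwrite("pics/t5.png",t);crop("t5c",t,260,135,395,270,4)
H,S,V=cv2.split(cv2.cvtColor(w,cv2.COLOR_BGR2HSV))
m=(((H<5)|(H>172))&(S>150)).astype(np.uint8)
n,l,st,ce=cv2.connectedComponentsWithStats(m)
for k in range(1,n):
    if st[k,4]>100: print(st[k],ce[k],onplane("wrist",ce[k],.074,i))
E
```

```text
5.95 [0.496  0.3141 0.1865] 12.165885443427596 [-0.3946  0.721  -0.4341  1.7198  0.4022  0.7925 -0.8082]
[ 310  163   27   50 1276] [322.8009 187.8229] [[0.4954 0.3229 0.074 ]]
```

View pics/w5.png

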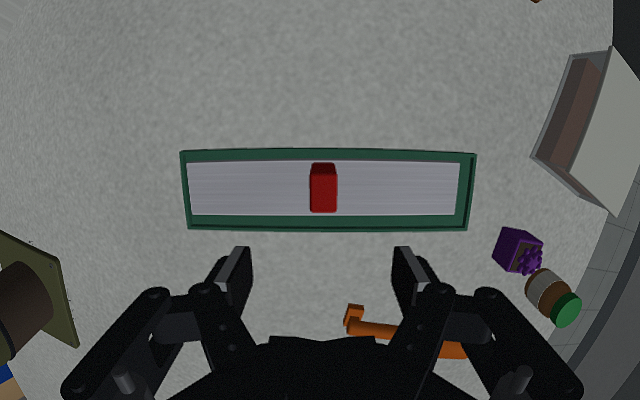

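View pics/t5c.png

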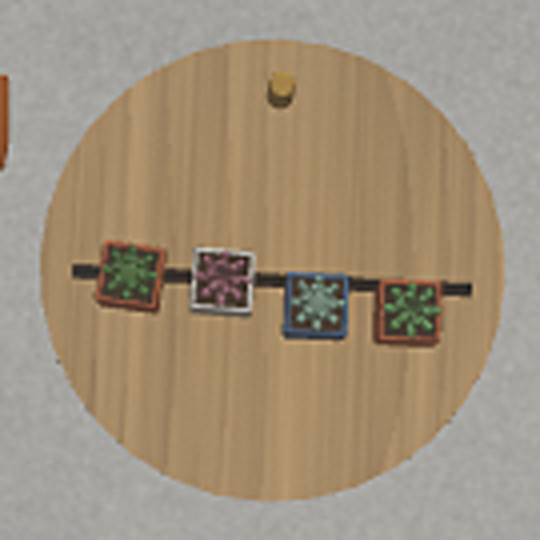

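```bash
python3 - <<'E'
from h import *
w=cv2.imread("pics/w5.png");i=np.load("w5.npy",allow_pickle=True).item()
crop("w5c",w,170,140,490,240,2.5)
H,S,V=cv2.split(cv2.cvtColor(w,cv2.COLOR_BGR2HSV))
m=(((H<5)|(H>172))&(S>150))
print([int(np.median(V[y][m[y]])) for y in range(163,213) ])
vt=np.median(V[200][m[200]])
top=(m&(V>vt-12)).astype(np.uint8)
p=np.argwhere(top)[:,::-1];W=onplane("wrist",p,.074,i)[:,:2].astype(np.float32)*1000
print(cv2.minAreaRect(W))
# pot colours / line in top
t=cv2.imread("pics/t5.png");c,r=table(t);print("pivot",c)
print("post",onplane("top",[260+282/4,135+82/4],.08))
L=(cv2.cvtColor(t,cv2.COLOR_BGR2HSV)[...,2]<60)
for x in (279,280,281,282,303,304,305,327,328,329,350,351,352,371,372,373,374,375):
    q=np.where(L[195:212,x])[0]+195;print(x,q)
E
```

```text
[55, 52, 53, 54, 54, 54, 54, 54, 53, 55, 65, 79, 92, 106, 111, 109, 109, 109, 110, 109, 109, 109, 110, 109, 110, 109, 110, 109, 109, 110, 109, 109, 109, 110, 109, 109, 109, 110, 109, 110, 110, 110, 110, 110, 110, 110, 109, 108, 110, 120]
((497.5086975097656, 318.01409912109375), (20.52217674255371, 32.95964050292969), 11.665972709655762)
pivot [ 0.5836 -0.0777]
post [[ 0.7131 -0.0889  0.08  ]]
279 [202 203]
280 [202 203]
281 [202 203]
282 [202 203]
303 [203 204]
304 [203 204]
305 [203 204]
327 [204 205]
328 [204 205 206]
329 [204 205 206]
350 [205 206 207]
351 [205 206 207]
352 [205 206 207]
371 [206 207 208]
372 [206 207 208]
373 [206 207 208]
374 [206 207 208]
375 [206 207 208]
```

View pics/w5c.png

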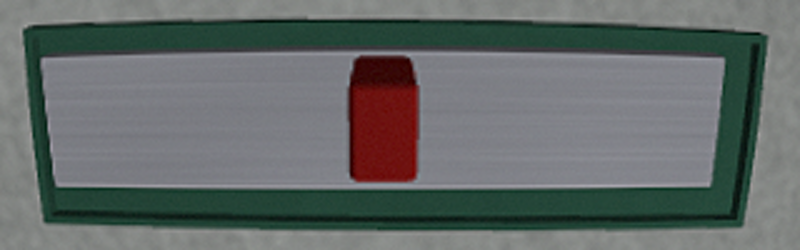

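```bash
python3 - <<'E'
from h import *
s=env.get_state();print(s['t'],s['ee_pos'],jaw(s),np.abs(s['dq']).max())
print(mv([.4976,.3176,.036],12.0))
P=onplane("top",[[280.5,203],[304,203.9],[328.5,205.2],[351,206.5],[373,207.5]],.03)[:,:2]
print(P);f=np.polyfit(P[:,1],P[:,0],1);print(f,np.degrees(np.arctan(-f[0])))
E
```

```text
6.05 [0.4967 0.3136 0.1868] 12.018845678335854 0.006529303619532162
[150.8   4.    1.8   0.   -0.    0. ]
[[ 0.5828  0.064 ]
 [ 0.578  -0.0065]
 [ 0.5719 -0.08  ]
 [ 0.566  -0.1474]
 [ 0.5611 -0.2133]]
[0.0797 0.5781] -4.555529260739458
```

Emit:
{"fn": "apply_moves", "kwargs": {
  "motion": [75, 50, 4, 2, 0, 0, 0, 75, 100, 4, 2, 0, 0, 0, 75, 130, 4, 2, 0, 0, 0, 75, 151, 4, 2, 0, 0, 0, 75, 151, 4, 2, 0, 0, 0, 75, 151, 4, 2, 0, 0, 0]
}}

```text
t: 6.8
ee_pos: [0.4978, 0.3197, 0.0371]
eef_rot: [[0.001, -0.209, 0.978], [0.001, 0.978, 0.209], [-1.0, 0.0, 0.001]]
wrist_force: [-0.1, 0.5, 0.3]
grip_width: 0.0747
```

Emit:
{"fn": "apply_moves", "kwargs": {
  "motion": [15, 0, 0, 0, 0, 0, 0, 15, 0, 0, 0, 0, 0, 0, 15, 0, 0, 0, 0, 0, 0, 15, 0, 0, 0, 0, 0, 0, 15, 0, 0, 0, 0, 0, 0, 15, 0, 0, 0, 0, 0, 0]
}}

```text
t: 7.55
ee_pos: [0.4971, 0.3204, 0.037]
eef_rot: [[0.001, -0.21, 0.978], [0.0, 0.978, 0.21], [-1.0, 0.0, 0.001]]
wrist_force: [-1.6, -0.7, 5.9]
grip_width: 0.023
```

```bash
python3 - <<'E'
from h import *
s=env.get_state();print(s['t'],s['ee_pos'],jaw(s),s['wrist_force'],s['grip_width'])
i=env.camera_info("wrist");w=env.grab_frame("wrist");cv2.imwrite("pics/w6.png",w);np.save("w6.npy",i,allow_pickle=True)
E
```

```text
7.55 [0.4971 0.3204 0.037 ] 12.138654049108455 [-1.5896 -0.6629  5.8637] 0.022982230706320616
```

View pics/w6.png

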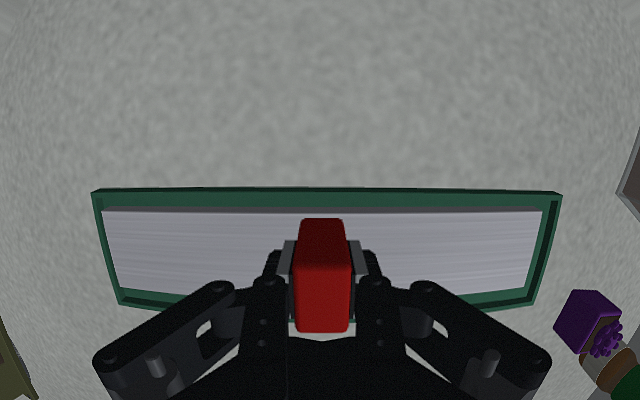

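Emit:
{"fn": "apply_moves", "kwargs": {
  "motion": [15, -20, 0, 0, 0, 0, 0, 15, -60, 0, 0, 0, 0, 0, 15, -100, 0, 0, 0, 0, 0, 15, -140, 0, 0, 0, 0, 0, 15, -140, 0, 0, 0, 0, 0, 15, -140, 0, 0, 0, 0, 0]
}}

```text
t: 8.35
ee_pos: [0.4962, 0.3192, 0.1752]
eef_rot: [[-0.002, -0.21, 0.978], [-0.002, 0.978, 0.21], [-1.0, -0.002, -0.002]]
wrist_force: [-0.7, -0.2, -3.3]
grip_width: 0.0237
```

```bash
python3 - <<'E'
from h import *
s=env.get_state();print(s['t'],s['ee_pos'],jaw(s),s['wrist_force'],s['grip_width'],s['ft_torque'])
i=env.camera_info("wrist");w=env.grab_frame("wrist");cv2.imwrite("pics/w7.png",w);np.save("w7.npy",i,allow_pickle=True)
sd=env.grab_frame("side");crop("s7",sd,150,150,480,400,2.4)
print(mv([.452,-.067,.177],85.3))
t=cv2.imread("pics/t5.png")
# pot front corners (base), by eye in crop coords /4
for n,q in(("left",(98,307)),("l2",(160,312)),("white",(193,308)),("w2",(250,315)),("blue",(284,334)),("b2",(346,339)),("right",(377,340)),("r2",(438,347))):
    W=onplane("top",[260+q[0]/4,135+q[1]/4],.03)[0,:2]-[.573,-.077];a=np.radians(-4.7)
    print(n,W@[np.cos(a),np.sin(a)],W@[-np.sin(a),np.cos(a)])
E
```

```text
8.35 [0.4962 0.3192 0.1752] 12.128605344164363 [-0.7252 -0.2024 -3.3322] 0.02367314059383975 [0.0382 0.0234 0.0177]
[  -1.3 -368.2 -124.1  -14.6   -0.    -0. ]
left -0.027498026088832887 0.12772527531360395
l2 -0.02880408356590881 0.08110645053753873
white -0.024498735906409906 0.056572428124983504
w2 -0.02750399811036899 0.013635610271655543
blue -0.04040824069462807 -0.012505283106282294
b2 -0.04170944818067551 -0.05902665510119042
right -0.04123680843022773 -0.08223000358043167
r2 -0.04407366228281632 -0.1280354275894858
```

View pics/w7.png

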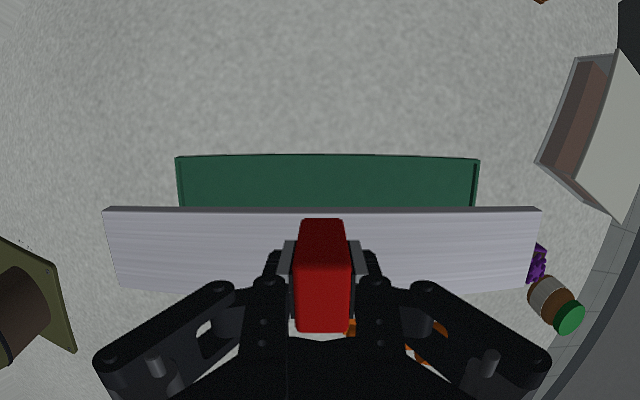

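View pics/s7.png

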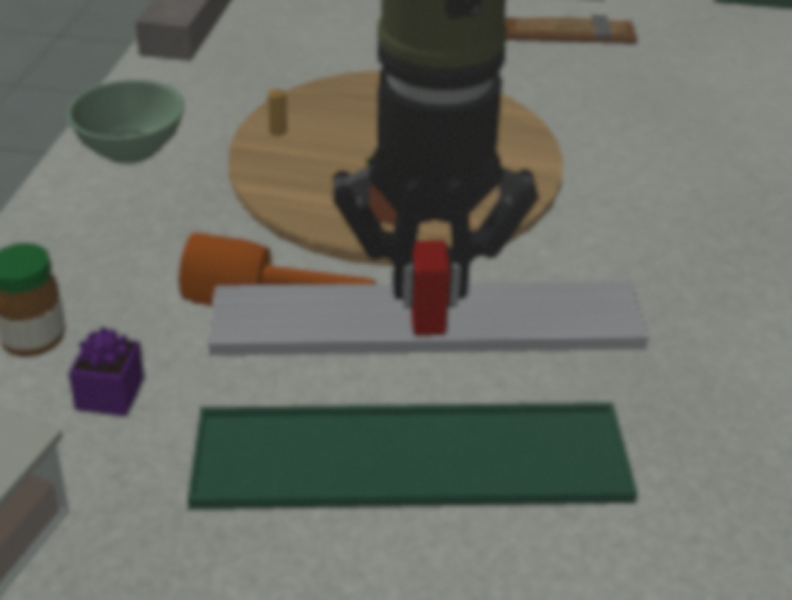

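Emit:
{"fn": "apply_moves", "kwargs": {
  "motion": [15, 0, -50, -15, -2, 0, 0, 15, 0, -100, -33, -4, 0, 0, 15, 0, -155, -50, -6, 0, 0, 15, 0, -210, -70, -8, 0, 0, 15, 0, -265, -88, -10, 0, 0, 15, 0, -315, -106, -12, 0, 0, 15, 0, -350, -117, -14, 0, 0, 15, 0, -368, -124, -14.6, 0, 0]
}}

```text
t: 9.45
ee_pos: [0.4515, -0.0686, 0.175]
eef_rot: [[-0.003, -0.996, 0.086], [-0.0, 0.086, 0.996], [-1.0, 0.003, -0.001]]
wrist_force: [-0.3, -0.2, -2.9]
grip_width: 0.0235
```

Emit:
{"fn": "apply_moves", "kwargs": {
  "motion": [15, 0, 0, 0, 0, 0, 0, 15, 0, 0, 0, 0, 0, 0, 15, 0, 0, 0, 0, 0, 0]
}}

```text
t: 9.82
ee_pos: [0.4533, -0.0642, 0.1764]
eef_rot: [[0.0, -0.997, 0.083], [0.001, 0.083, 0.997], [-1.0, -0.0, 0.001]]
wrist_force: [-0.1, -1.1, -2.8]
grip_width: 0.0234
```

```bash
python3 - <<'E'
from h import *
s=env.get_state();print(s['t'],s['ee_pos'],jaw(s),s['wrist_force'],s['grip_width'])
t=env.grab_frame("top");cv2.imwrite("pics/t8.png",t);crop("t8c",t,240,130,400,290,4)
s=env.get_state();print(s['ee_pos'],jaw(s),s['joint_pos'])
print(mv([.456,-.0674,.068],85.3))
E
```

```text
9.825 [ 0.4533 -0.0642  0.1764] 85.24255379035732 [-0.1179 -1.0636 -2.7637] 0.023430425106400473
[ 0.4532 -0.0644  0.1764] 85.24331164255376 [ 0.5533  0.6843 -0.8289  2.0936  0.7938  0.7117  0.6831]
[108.4  -3.   -2.8  -0.    0.    0. ]
```

View pics/t8c.png

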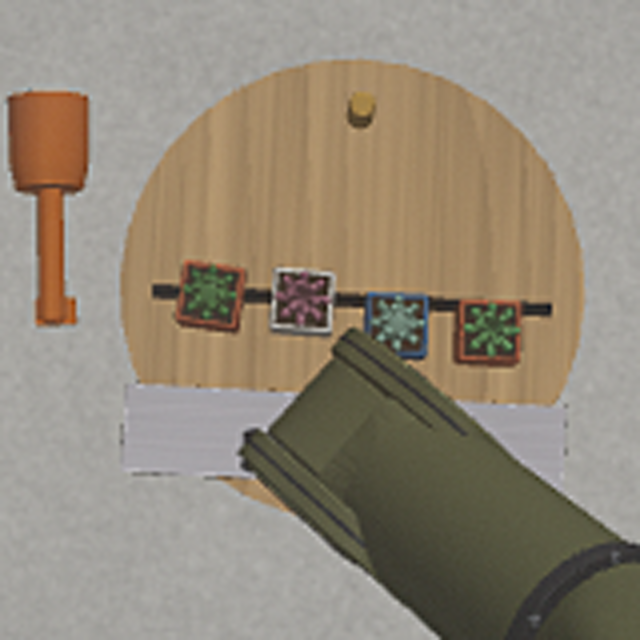

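Emit:
{"fn": "apply_moves", "kwargs": {
  "motion": [15, 40, -3, -3, 0, 0, 0, 15, 80, -3, -3, 0, 0, 0, 15, 108, -3, -3, 0, 0, 0, 15, 108, -3, -3, 0, 0, 0, 15, 108, -3, -3, 0, 0, 0]
}}

```text
t: 10.5
ee_pos: [0.4565, -0.0682, 0.0692]
eef_rot: [[0.002, -0.996, 0.084], [0.0, 0.084, 0.996], [-1.0, -0.001, 0.0]]
wrist_force: [-0.8, -0.6, -3.0]
grip_width: 0.0234
```

```bash
python3 - <<'E'
from h import *
t=env.grab_frame("top");cv2.imwrite("pics/t9.png",t);crop("t9c",t,240,130,400,290,4)
s=env.get_state();print(s['t'],s['ee_pos'],jaw(s),s['wrist_force']);P0=s['ee_pos']
sd=env.grab_frame("side");cv2.imwrite("pics/s9.png",sd);crop("s9c",sd,230,160,420,280,4)
i=env.camera_info("wrist");cv2.imwrite("pics/w9.png",env.grab_frame("wrist"))
E
```

```text
10.55 [ 0.4567 -0.0685  0.0695] 85.15503884701427 [-0.2785 -0.9953 -2.1793]
```

View pics/t9c.png

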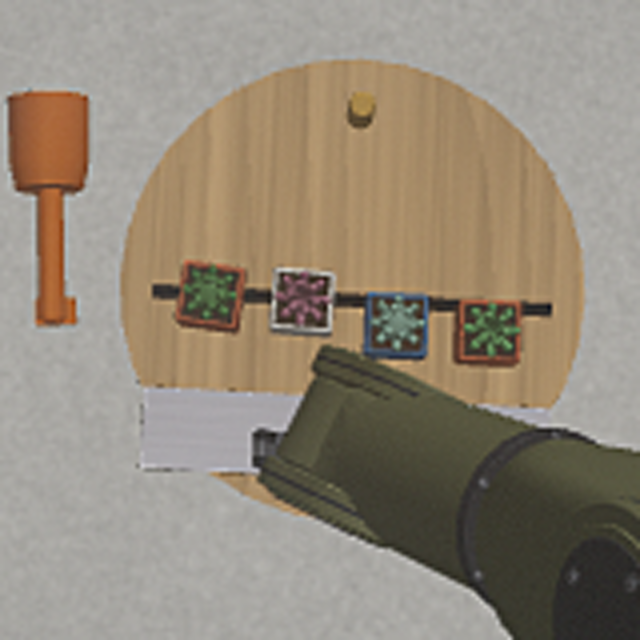

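View pics/s9c.png

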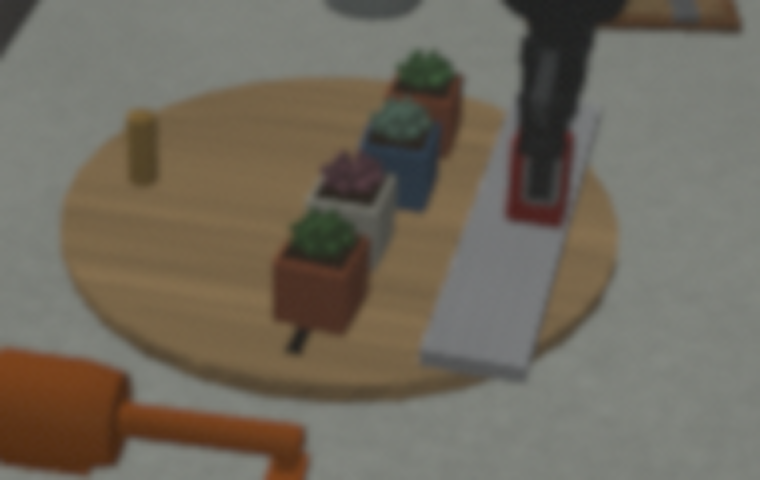

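View pics/w9.png

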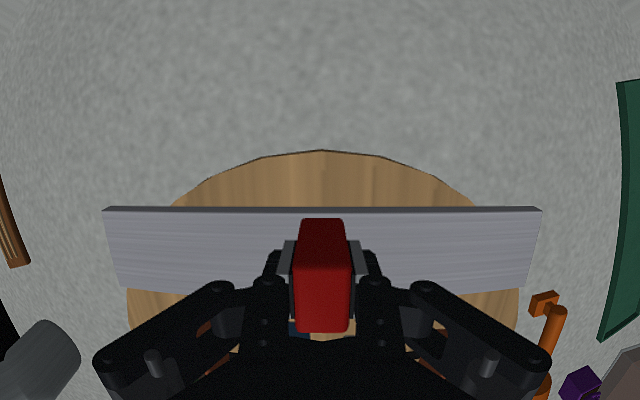

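```bash
python3 - <<'E'
from h import *
t=cv2.imread("pics/t9.png");g=cv2.cvtColor(t,cv2.COLOR_BGR2HSV)
a=np.radians(-4.7);ux=np.array([np.cos(a),np.sin(a)]);uy=np.array([-ux[1],ux[0]])
pts=[]
for x in range(278,300,2): 
    col=g[215:240,x,1].astype(float);k=np.where(col<40)[0][0]; f=k-1+(col[k-1]-40)/(col[k-1]-col[k]) ;pts.append([x,215+f])
pts=np.array(pts);P=onplane("top",pts+[.5,.5],.0485)[:,:2];
q=(P-[.573,-.077]);print(np.c_[q@ux,q@uy]);
f=np.polyfit(P[:,1],P[:,0],1);print("edge ang",np.degrees(np.arctan(-f[0])))
s=env.get_state();tc=s['ee_pos'][:2]-[.573,-.077];print("tcp",tc@ux,tc@uy)
# line half-pixel check
L=g[...,2]<75
for x in(280,305,350,375): 
    P=onplane("top",[[x+.5,np.where(L[195:212,x])[0].mean()+195.5]],.03)[0,:2]-[.573,-.077];print(x,P@ux,P@uy)
E
```

```text
[[-0.0749  0.1415]
 [-0.0753  0.1356]
 [-0.0749  0.1297]
 [-0.0746  0.1238]
 [-0.0743  0.1179]
 [-0.0739  0.112 ]
 [-0.0747  0.1061]
 [-0.0748  0.1001]
 [-0.0755  0.0942]
 [-0.0751  0.0883]
 [-0.0755  0.0824]]
edge ang -5.107438411016204
tcp -0.11669011868398932 -0.0014212297607964243
280 -0.0018032692879340455 0.14128793943724785
305 -0.0008611269165319762 0.0661223296325841
350 -0.0012754274620170056 -0.06921166627887101
375 -0.00033391879744827636 -0.14430089661085493
```

Emit:
{"fn": "apply_moves", "kwargs": {
  "motion": [15, 2, -12, 0, 0, 0, 0, 15, 2, -24, 0, 0, 0, 0, 15, 2, -32, 0, 0, 0, 0, 15, 2, -40, 0, 0, 0, 0, 15, 2, -47, 0, 0, 0, 0, 15, 2, -54, 0, 0, 0, 0, 15, 2, -58, 0, 0, 0, 0, 15, 2, -62, 0, 0, 0, 0]
}}

```text
t: 11.65
ee_pos: [0.5173, -0.0741, 0.0663]
eef_rot: [[-0.001, -0.996, 0.085], [-0.0, 0.085, 0.996], [-1.0, 0.001, -0.0]]
wrist_force: [-1.9, 1.2, -2.8]
grip_width: 0.0232
```

```bash
python3 - <<'E'
from h import *
t=env.grab_frame("top");cv2.imwrite("pics/t10.png",t);crop("t10c",t,240,130,400,290,4)
s=env.get_state();print(s['t'],s['ee_pos'],jaw(s),s['wrist_force'])
a=np.radians(-4.7);ux=np.array([np.cos(a),np.sin(a)]);uy=np.array([-ux[1],ux[0]])
tc=s['ee_pos'][:2]-[.573,-.077];print("edge est",tc@ux+.042,tc@uy)
sd=env.grab_frame("side");cv2.imwrite("pics/s10.png",sd);crop("s10c",sd,230,160,420,280,4)
E
```

```text
11.7 [ 0.5182 -0.0742  0.0663] 85.13575000624509 [-1.2852 -0.1122 -4.6257]
edge est -0.012858631619071761 -0.0017083344289984207
```

View pics/t10c.png

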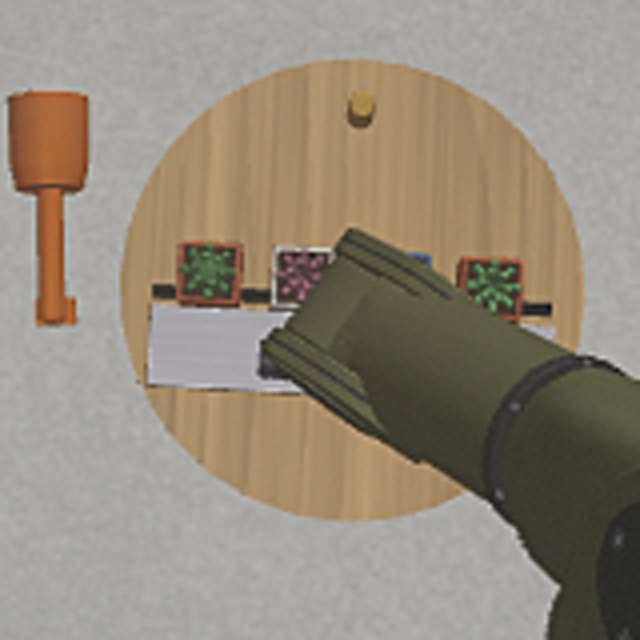

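View pics/s10c.png

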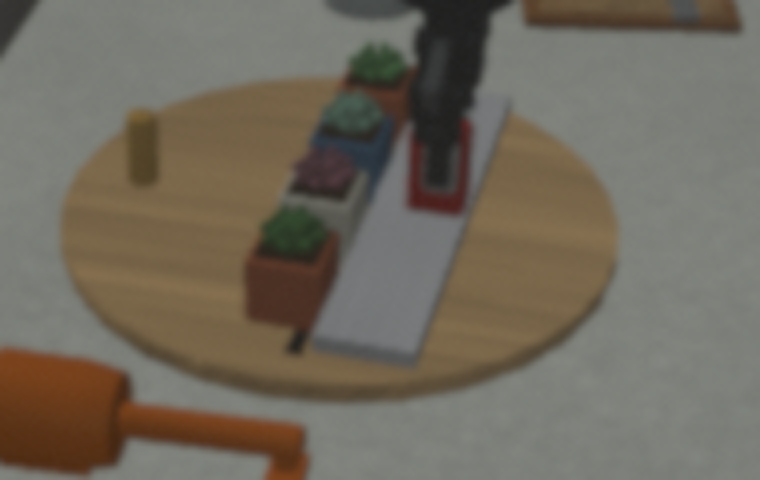

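Emit:
{"fn": "apply_moves", "kwargs": {
  "motion": [15, 0, -4, 0, 0, 0, 0, 15, 0, -8, 0, 0, 0, 0, 15, 0, -11, 0, 0, 0, 0, 15, 0, -12, 0, 0, 0, 0, 15, 0, -12, 0, 0, 0, 0]
}}

```text
t: 12.38
ee_pos: [0.5297, -0.0752, 0.0664]
eef_rot: [[0.0, -0.996, 0.085], [0.0, 0.085, 0.996], [-1.0, -0.0, 0.0]]
wrist_force: [-1.1, 0.5, -5.0]
grip_width: 0.0241
```

```bash
python3 - <<'E'
from h import *
t=env.grab_frame("top");cv2.imwrite("pics/t11.png",t);crop("t11c",t,240,130,400,290,4)
s=env.get_state();print(s['t'],s['ee_pos'],jaw(s),s['wrist_force'])
a=np.radians(-4.7);ux=np.array([np.cos(a),np.sin(a)]);uy=np.array([-ux[1],ux[0]])
tc=s['ee_pos'][:2]-[.573,-.077];print("edge est",tc@ux+.042,tc@uy)
g=cv2.cvtColor(t,cv2.COLOR_BGR2HSV)
for x in(280,283,286,302,303,304):
    print(x,g[195:215,x,2])
E
```

```text
12.425 [ 0.5297 -0.0752  0.0664] 85.12706306921126 [-2.4635 -0.2394 -3.069 ]
edge est -0.0012746847937093048 -0.001792381183057674
280 [160 161 160 160 163 169  63 202 170 167 164 169 170 167 166 168 170 168
 167 172]
283 [173 171 172 172 172 176  96 148 175 170 167 169 170 171 166 167 171 167
 168 168]
286 [ 74  72  69  73  70 161  73 134 178 170 169 169 168 171 169 168 171 168
 168 170]
302 [162 163 163 161 161 164 171  59 165 176 169 168 170 169 169 168 169 169
 170 168]
303 [153 154 154 156 157 160 167  58 161 176 169 167 171 170 170 171 171 173
 173 171]
304 [164 166 164 165 166 168 174  95 115 176 170 166 170 174 177 180 184 183
 185 183]
```

View pics/t11c.png

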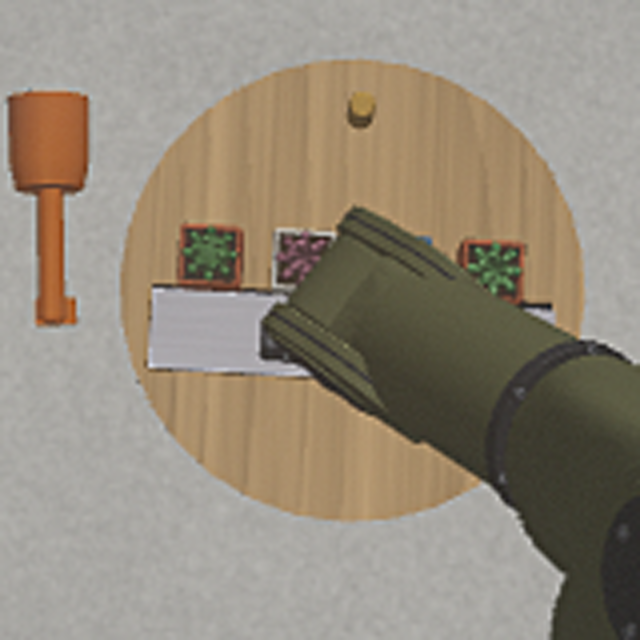

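Emit:
{"fn": "apply_moves", "kwargs": {
  "motion": [15, 0, -1, 0, 0, 0, 0, 15, 0, -1, 0, 0, 0, 0, 15, 0, 8, 0, 0, 0, 0, 15, 0, 30, 0, 0, 0, 0, 15, 0, 70, 0, 0, 0, 0, 15, -30, 90, 0, 0, 0, 0, 15, -70, 90, 0, 0, 0, 0, 15, -110, 90, 0, 0, 0, 0]
}}

```text
t: 13.42
ee_pos: [0.4397, -0.0673, 0.1778]
eef_rot: [[0.001, -0.996, 0.084], [0.0, 0.084, 0.996], [-1.0, -0.001, 0.0]]
wrist_force: [1.9, -1.1, -2.8]
grip_width: 0.0233
```

```bash
python3 - <<'E'
from h import *
s=env.get_state();print(s['t'],s['ee_pos'],jaw(s),s['wrist_force'],s['grip_width'])
t=env.grab_frame("top");cv2.imwrite("pics/t12.png",t);crop("t12c",t,260,135,395,270,4)
sd=env.grab_frame("side");cv2.imwrite("pics/s12.png",sd);crop("s12c",sd,230,160,420,280,4)
print(mv([.4971,.3204,.177],12.1))
E
```

```text
13.425 [ 0.4397 -0.0673  0.1778] 85.19504530543088 [ 1.8596 -1.051  -2.829 ] 0.023344950276523623
[  3.4 -21.5 390.5  14.6   0.1   0.1]
```

View pics/t12c.png

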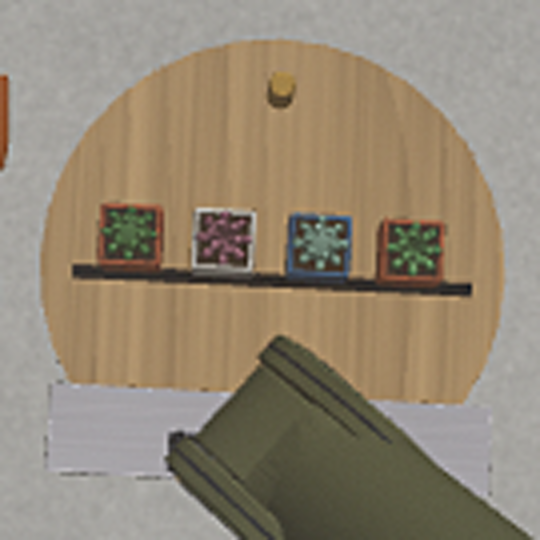

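View pics/s12c.png

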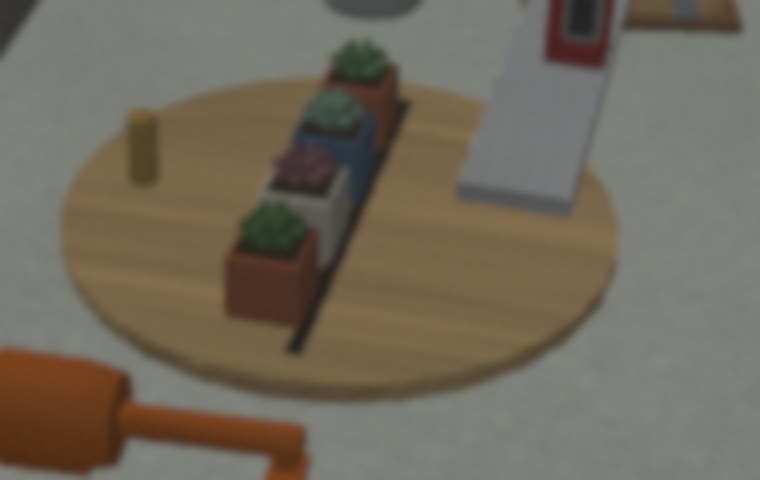

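```bash
python3 - <<'E'
from h import *
t=cv2.imread("pics/t12.png");g=cv2.cvtColor(t,cv2.COLOR_BGR2HSV)
crop("t12d",t,275,175,380,215,7)
a=np.radians(-4.6);ux=np.array([np.cos(a),np.sin(a)]);uy=np.array([-ux[1],ux[0]]);o=[.573,-.077]
# back rim at z=.074: strongest gradient row per column
gr=t.astype(float)
for n,x0,x1 in(("A",286,299),("C",310,322),("B",334,346),("D",356,369)):
    e=[]
    for x in range(x0,x1):
        d=np.abs(np.diff(gr[180:196,x],axis=0)).sum(1);k=int(d.argmax());
        w=d[max(k-1,0):k+2];e.append([x+.5,181+k+(w*np.arange(-1,2)).sum()/w.sum()])
    W=onplane("top",e,.074)[:,:2]-o;u=W@ux;v=W@uy;f=np.polyfit(v,u,1)
    print(n,"back rim",np.median(u),"-> centre",np.median(u)-.023,"slope deg",np.degrees(np.arctan(f[0])))
L=g[...,2]<75
for x in(280,305,328,352,375): 
    P=onplane("top",[[x+.5,np.where(L[195:212,x])[0].mean()+195.5]],.03)[0,:2]-o;print("line",x,P@ux,P@uy)
E
```

```text
A back rim 0.04367511835117217 -> centre 0.020675118351172167 slope deg -1.7068659574290903
C back rim 0.043114341637674636 -> centre 0.020114341637674636 slope deg 6.232842067872477Traceback (most recent call last):
  File "<stdin>", line 11, in <module>
ValueError: operands could not be broadcast together with shapes (2,) (3,)
```

View pics/t12d.png

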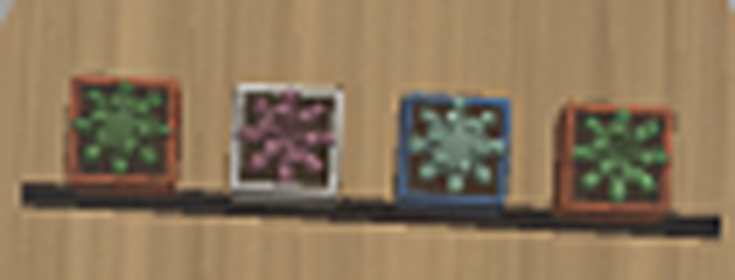

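```bash
python3 - <<'E'
from h import *
t=cv2.imread("pics/t12.png");g=cv2.cvtColor(t,cv2.COLOR_BGR2HSV)
a=np.radians(-4.6);ux=np.array([np.cos(a),np.sin(a)]);uy=np.array([-ux[1],ux[0]]);o=[.573,-.077]
for n,q in(("A",[(72,77),(178,80),(68,185),(176,190)]),("C",[(237,86),(342,90),(232,193),(338,197)]),("B",[(403,95),(511,98),(398,204),(504,209)]),("D",[(566,104),(672,108),(558,212),(664,217)])):
    q=np.array(q)/7+[275,175]
    b=onplane("top",q[:2],.074)[:,:2]-o; f=onplane("top",q[2:],.03)[:,:2]-o
    print(n,"centre from back rim",(b@ux).mean()-.023,"from front base",(f@ux).mean()+.023,"angles",np.degrees(np.arctan2(*(b[0]-b[1])@np.c_[ux,uy])),np.degrees(np.arctan2(*(f[0]-f[1])@np.c_[ux,uy])))
L=g[...,2]<75
for x in(280,305,328,352,375): 
    r=np.where(L[195:212,x])[0]
    if len(r):P=onplane("top",[[x+.5,r.mean()+195.5]],.03)[0,:2]-o;print("line",x,P@ux,P@uy)
E
```

```text
A centre from back rim 0.022146887252949436 from front base 0.026931592908221787 angles -1.2873350082374204 -0.255592854525429
C centre from back rim 0.02165320854217561 from front base 0.02726403905650927 angles -0.7220715109640597 -0.7477880746170875
B centre from back rim 0.021643833645129847 from front base 0.0259386364710912 angles -1.3178520491858476 -0.20561994062252983
D centre from back rim 0.021097329214756037 from front base 0.02599017866704384 angles -0.7430727062640666 -0.20564875433219879
line 280 -4.9024195156364115e-05 0.14137910392527245
line 305 -0.000745720427433985 0.06612373187177652
line 328 -0.0017479996261683675 -0.0030931430410718283
line 352 -0.001090316782387262 -0.07520722972463424
line 375 -0.0005857707369404777 -0.14430009403012764
```

Emit:
{"fn": "apply_moves", "kwargs": {
  "motion": [15, 0, -3, 50, 2, 0, 0, 15, 0, -6, 105, 4, 0, 0, 15, 0, -9, 160, 6, 0, 0, 15, 0, -12, 220, 8, 0, 0, 15, 0, -15, 280, 10, 0, 0, 15, 0, -18, 335, 12, 0, 0, 15, 0, -20, 370, 14, 0, 0, 15, 0, -21.5, 390, 14.6, 0, 0]
}}

```text
t: 14.52
ee_pos: [0.4937, 0.322, 0.1754]
eef_rot: [[0.001, -0.211, 0.978], [0.0, 0.978, 0.211], [-1.0, 0.0, 0.001]]
wrist_force: [0.2, -0.7, -3.3]
grip_width: 0.0236
```

Emit:
{"fn": "apply_moves", "kwargs": {
  "motion": [15, 0, 0, 0, 0, 0, 0, 15, 0, 0, 0, 0, 0, 0, 15, 0, 0, 0, 0, 0, 0, 15, 0, 0, 0, 0, 0, 0]
}}

```text
t: 15.02
ee_pos: [0.4945, 0.318, 0.1764]
eef_rot: [[0.0, -0.209, 0.978], [-0.001, 0.978, 0.209], [-1.0, -0.001, -0.0]]
wrist_force: [-0.1, 0.6, -4.0]
grip_width: 0.0235
```

```bash
python3 - <<'E'
from h import *
i=env.camera_info("wrist");cv2.imwrite("pics/w13.png",env.grab_frame("wrist"))
s=env.get_state();print(s['t'],s['ee_pos'],jaw(s),s['wrist_force'],s['grip_width'])
print(mv([.4995,.318,.038],12.1))
t=env.grab_frame("top");crop("t13",t,165,165,245,295,4)
E
```

```text
15.075 [0.4945 0.3183 0.1764] 12.07939651549077 [ 0.33    0.2297 -1.4362] 0.022943049646702577
[138.4  -1.3   4.8  -0.    0.    0. ]
```

View pics/w13.png

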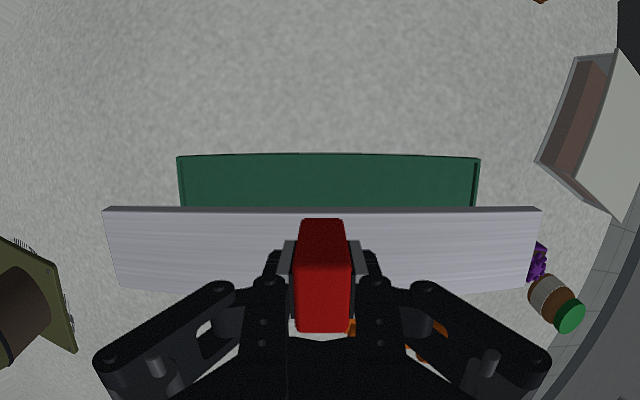

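Emit:
{"fn": "apply_moves", "kwargs": {
  "motion": [15, 40, -2, 6, 0, 0, 0, 15, 80, -2, 6, 0, 0, 0, 15, 110, -2, 6, 0, 0, 0, 15, 125, -2, 6, 0, 0, 0, 15, 133, -2, 6, 0, 0, 0, 15, 138, -2, 6, 0, 0, 0, 15, 139, -2, 6, 0, 0, 0, 15, 139, -2, 6, 0, 0, 0]
}}

```text
t: 16.12
ee_pos: [0.501, 0.3187, 0.038]
eef_rot: [[0.001, -0.21, 0.978], [0.001, 0.978, 0.21], [-1.0, 0.0, 0.001]]
wrist_force: [-0.4, 0.1, -3.5]
grip_width: 0.0236
```

```bash
python3 - <<'E'
from h import *
i=env.camera_info("wrist");cv2.imwrite("pics/w14.png",env.grab_frame("wrist"))
s=env.get_state();print(s['t'],s['ee_pos'],jaw(s),s['wrist_force'],s['ft_torque'])
E
```

```text
16.175 [0.5009 0.3187 0.038 ] 12.12796390791401 [ 0.2532 -0.1614 -2.235 ] [ 0.0698  0.006  -0.0443]
```

View pics/w14.png

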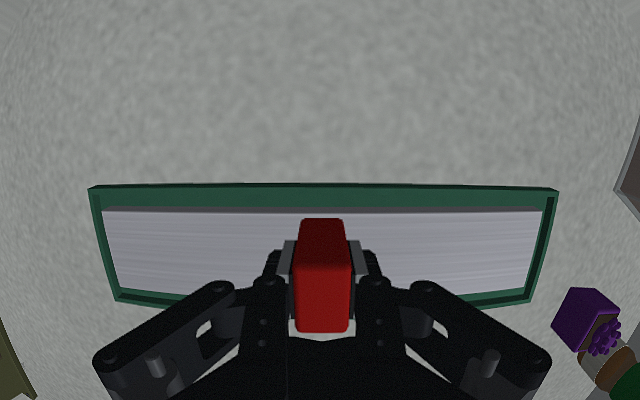

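Bar is inside the tray (edges between the rims, x 103–541 vs tray 90–558), about 1 mm above the floor. I'll lower a touch, open and lift.

Emit:
{"fn": "apply_moves", "kwargs": {
  "motion": [15, 1.5, 0, 0, 0, 0, 0, 15, 1.5, 0, 0, 0, 0, 0, 70, 1.5, 0, 0, 0, 0, 0, 70, 1.5, 0, 0, 0, 0, 0, 70, 1.5, 0, 0, 0, 0, 0, 70, 1.5, 0, 0, 0, 0, 0, 70, 1.5, 0, 0, 0, 0, 0]
}}

```text
t: 17.05
ee_pos: [0.5006, 0.3185, 0.0358]
eef_rot: [[-0.0, -0.21, 0.978], [-0.0, 0.978, 0.21], [-1.0, -0.0, -0.0]]
wrist_force: [-0.2, -0.5, -0.0]
grip_width: 0.0699
```

Emit:
{"fn": "apply_moves", "kwargs": {
  "motion": [70, -20, 0, 0, 0, 0, 0, 70, -60, 0, 0, 0, 0, 0, 70, -120, 0, 0, 0, 0, 0, 70, -170, 0, 0, 0, 0, 0, 70, -170, 0, 0, 0, 0, 0, 70, -170, 0, 0, 0, 0, 0]
}}

```text
t: 17.8
ee_pos: [0.5003, 0.3179, 0.2054]
eef_rot: [[-0.0, -0.21, 0.978], [-0.001, 0.978, 0.21], [-1.0, -0.001, -0.001]]
wrist_force: [0.4, 0.2, 0.3]
grip_width: 0.0699
```

```bash
python3 - <<'E'
from h import *
i=env.camera_info("wrist");w=env.grab_frame("wrist");cv2.imwrite("pics/w15.png",w)
s=env.get_state();print(s['t'],s['ee_pos'],s['grip_width'],s['wrist_force'])
t=env.grab_frame("top");cv2.imwrite("pics/t15.png",t);crop("t15c",t,165,135,395,295,3.4)
cv2.imwrite("pics/s15.png",env.grab_frame("side"))
H,S,V=cv2.split(cv2.cvtColor(w,cv2.COLOR_BGR2HSV))
g=((H>60)&(H<95)&(S>60)).astype(np.uint8)
g[300:]=0;g[:, :150]=0;g[:,500:]=0
k=np.zeros(H.shape,np.uint8);cv2.fillConvexPoly(k,cv2.convexHull(np.argwhere(g)[:,::-1].astype(np.int32)),1)
b=cv2.morphologyEx(k&(S<40).astype(np.uint8)&(V>80).astype(np.uint8),cv2.MORPH_OPEN,np.ones((3,3),np.uint8))
for n,m,z in(("tray",g,.012),("bar",b,.016)):
    W=onplane("wrist",np.argwhere(m)[:,::-1],z,i)[:,:2].astype(np.float32)*1000;print(n,cv2.minAreaRect(W))
E
```

```text
17.85 [0.4999 0.3176 0.2047] 0.07005349603632197 [-0.1629 -0.6799 -0.4062]
tray ((521.6766357421875, 248.05145263671875), (518.19873046875, 212.4132080078125), 11.931009292602539)
bar ((520.790771484375, 250.3023223876953), (487.715087890625, 186.51119995117188), 12.101787567138672)
```

View pics/w15.png

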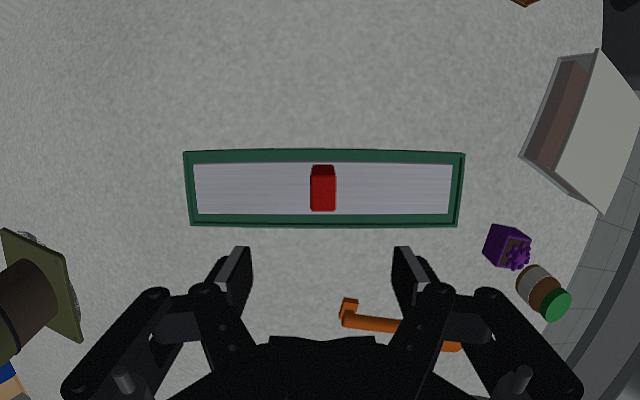

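View pics/t15c.png

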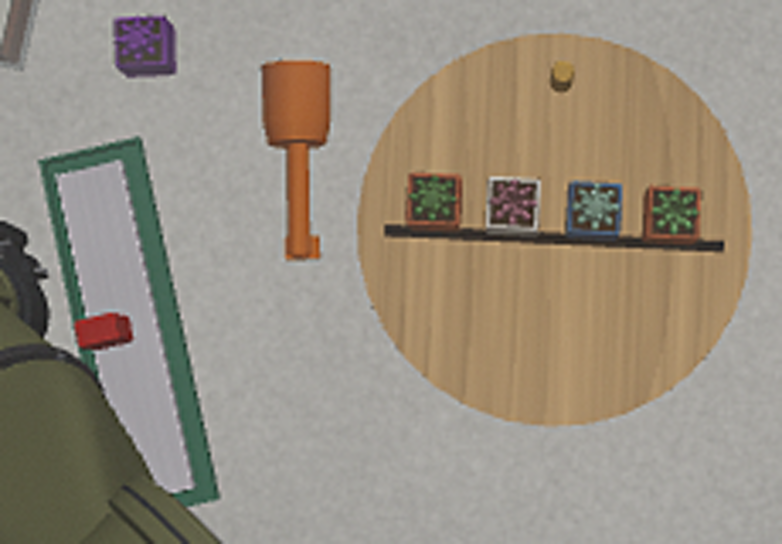

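View pics/s15.png

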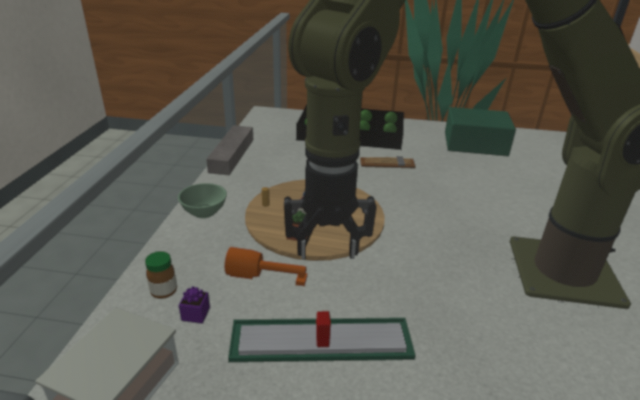

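```bash
python3 - <<'E'
from h import *
print(env.finish_job())
E
```

```text
the job is handed in; nothing more can be done
None
```

I turned the turntable to its stop, pushed the four pots onto the black line with the straightedge, put the straightedge back in its tray and handed the job in. It took about 18 s of the 72 s, and no verdict was reported.

**Turntable:** The post met about 18 N of resistance, against 3–4 N for normal turning, and the line stayed at about −4.6° afterwards. I take that as the stop; I had no direct reading of the joint.

**Pots:** All four are upright and within about 1.5° of square. Two top-view estimates put their centres 21–22 mm and 26–27 mm beyond the line. They differ by about 5 mm, but both lie inside the 16–30 mm band.

**Straightedge:** The final pictures show it flat and parallel inside the green tray, released, with the gripper about 0.2 m up. My last numeric tray and bar fit from the wrist image was spoiled by a bad mask, giving impossible sizes. The placing therefore rests on those pictures, plus the arm position at release.

**Bystanders:** The scoop and the purple look-alike look unmoved in the final pictures. I did not measure the mister and tweezers; the moves stayed clear of them.

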